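# Change the slicer blade and rack the rest

### The arm

A 6-joint arm with a two-finger parallel gripper is mounted at the origin on a cart in front of the work surface, level with it; the furniture and walls round the work are solid. World frame = base frame: x ahead of the robot, y to its left, z up, the work surface at z = 0. Lengths are in m, angles in degrees, forces in N, time in s.
With the tool pointing down it reaches from about 0.3 to 0.75 m from the base axis. Payload 8.5 kg.
Tool frame: the origin (TCP) lies at the very end of the fingers, on their centre line; the grasp point (between the pads) lies 19 mm behind it; z points along the fingers, y is the line along which they close (so a half turn about z gives the same grasp; the last joint's range is limited). The gripper opens to 85 mm and grips with 20 to 120 N. Pads are 22 mm wide; open, the fingers measure 114 mm over their backs; the gripper's body (76 mm by 85 mm) begins 54 mm behind the grasp point. The pads swing forward as they close: fully open they stand 13 mm farther back than shut.
Start: joints at [-81.664, 21.807, 74.336, -0, 83.858, -12.336], TCP at [0.194, -0.515, 0.194] pointing down, gripper open.
Joint ranges: [-178.18, 178.18], [-50.72, 133.34], [12.68, 142.11], [-81.47, 261.47], [9.98, 163.14], [-165.26, 165.26]. Speed limits (degrees/s): [136.94, 136.94, 180, 180, 180, 180].

### API

Orientations are given as a 3x3 rotation matrix whose columns are the frame's x, y, z axes.
In Python, from rig import env, optics, spotter gives the robot as it stands.
- The arm moves only by the shell command python3 -m crank 'ROWS' [FORCE]. ROWS is JSON, one flat list of numbers, 5 for each row, row after row: the finger opening in cm, from 0 to 8.54, then the shift along the tool's x, y, z in cm, then the turn about the tool's z in rad. A call has exactly 8 rows; each row shifts and turns the commanded pose from where the row before left it, along the tool's axes as they then stand; what a row does not reach is not made up. A row lasts 1/12 s, in which the tool goes at most 41.7 mm and 7.16 degrees, less where a joint would pass 70% of its speed; a pose out of reach is approached as far as the arm can. A call is refused whole if a number of a shift passes 4.17 or a number of a turn 0.125, either way. A call with a gripper value outside its range is refused whole. The fingers move at their own pace and stop on an object; FORCE is the grip in N (left out, the last holds). Time passes only in rows, so rows that do not move let the fingers close, or fill a call up. It gives the time, the measured TCP pose, the force, the opening and the grip force at its end, in the units of the state.
- env.observe(): the state, without advancing time (a new reading comes with each control period).
- optics.get_image(name): name is "scene" or "side" or "wrist"; returns a dict with "color" (480x640x3 uint8, red, green, blue), "intrinsics" (3x3 intrinsics, pixels), "pose" (4x4, takes a point from camera to world coordinates). Camera axes: x right, y up, looking along -z (the intrinsics and any distortion apply to the point x, -y, -z); pixel columns grow to the right and rows downward; lengths in m; the calibration is good to about 2 mm. The wrist camera is an equidistant fisheye: a pixel r from the principal point sees the ray r / f radians off the axis. A picture is of the moment at which its call begins. There is no depth.
- env.close_job(): hands the job in; it is judged then, once.
Trained networks look in a picture, given as the dict that the camera call returned (one of the last four; its "shot" number tells which), for a name from the list of things; names that differ only in an ending like _2 or _b are one class to them, and where a whole thing is asked for, a point or a joint stands for the part that bears it (a point fixed in the world has none). Each returns a list of dicts, best first, with "score" (0 to 1); they miss things now and then, are a little off and sometimes report something else, mostly with a low value. They report only what shows in the picture. A call takes as long as a camera call.
- spotter.look_for(picture, query): "at" ([column, row] as shares, 0 to 1, of the picture: columns of its width, rows of its height, amid what is visible of it).
The state is a dict: "time_s": time; "q": joint angles; "qvel": joint speeds; "joint_efforts": joint torques, N m; "position": TCP position; "tool_rot": TCP orientation; "ft_force": force on the tool from outside, world axes, zero at the start; "wrist_torque": the same for the moment, N m; "grip_width": finger opening in m; "gripper_force": force on a finger pad.
Only numpy, scipy, OpenCV 4.12 (cv2) and the standard library are available. Lean on these libraries where they do the work, as an engineer would, in place of code of your own. Each camera call takes 0.05 s, during which the arm holds its last target. There are 200 camera calls.

### The job

Change the blade of the vegetable slicer: turn its catch fully aside, take out the short blade, lay the longest of the blades drying on the cork mat in its place, flat on the bed between the rails with its notch over the pin, and turn the catch fully back over it. Lay every other blade, the short one too, in a bay of the wooden rack in the same way, flat with its notch over the pin. Leave the spice jar, the garlic and the matchbox alone.

Things in the scene. Friction and masses are not known exactly. Their poses are not given: they have to be found in the camera images.
- blade_a_grip (a point): the longest blade when it is there (may be absent): flat steel plate 160 x 44 x 5 mm with an upright black finger grip on top at its middle, 34 mm long (along x), 12 mm wide, its top 40 mm above the plate's underside. One end has a U-shaped notch 13 mm wide and 20 mm deep. This point is at the middle of the plate, 20 mm above its underside; x runs along the blade towards the notched end, z up. At the start it lies on a flat cork mat 4 mm thick. About 90 g
- blade_a_notch (a point): point in the notch of that 160 mm blade where the pin belongs: on the midline, 12 mm from the notched end, level with the underside, 68 mm along x from the blade's middle; axes as the blade
- blade_b_grip (a point): the second longest blade (may be absent): flat steel plate 140 x 44 x 5 mm with an upright black finger grip on top at its middle, 34 mm long (along x), 12 mm wide, its top 40 mm above the plate's underside. One end has a U-shaped notch 13 mm wide and 20 mm deep. This point is at the middle of the plate, 20 mm above its underside; x runs along the blade towards the notched end, z up. At the start it lies on a flat cork mat 4 mm thick. About 80 g
- blade_b_notch (a point): point in the notch of that 140 mm blade where the pin belongs: on the midline, 12 mm from the notched end, level with the underside, 58 mm along x from the blade's middle; axes as the blade
- blade_c_grip (a point): a blade shorter than those two (may be absent): flat steel plate 120 x 44 x 5 mm with an upright black finger grip on top at its middle, 34 mm long (along x), 12 mm wide, its top 40 mm above the plate's underside. One end has a U-shaped notch 13 mm wide and 20 mm deep. This point is at the middle of the plate, 20 mm above its underside; x runs along the blade towards the notched end, z up. At the start it lies on a flat cork mat 4 mm thick. About 70 g
- blade_c_notch (a point): point in the notch of that 120 mm blade where the pin belongs: on the midline, 12 mm from the notched end, level with the underside, 48 mm along x from the blade's middle; axes as the blade
- blade_s_grip (a point): the shortest blade, in the slicer at the start: flat steel plate 100 x 44 x 5 mm with an upright black finger grip on top at its middle, 34 mm long (along x), 12 mm wide, its top 40 mm above the plate's underside. One end has a U-shaped notch 13 mm wide and 20 mm deep. This point is at the middle of the plate, 20 mm above its underside; x runs along the blade towards the notched end, z up. At the start it lies in the slicer. About 60 g
- blade_s_notch (a point): point in the notch of that 100 mm blade where the pin belongs: on the midline, 12 mm from the notched end, level with the underside, 38 mm along x from the blade's middle; axes as the blade
- slicer_pin (a point): foot of the slicer's locating pin, on the bed surface: 8 mm thick pin, 14 mm tall with a tapered top, on a bed 8 mm above the stove between two rails 50 mm apart that rise 6 mm above the bed. The slicer is fixed, 200 x 74 mm grey plate with metal rails and a black loop handle at the near end. x runs along the bed; a blade lies from the pin towards -x, with its notched end 12 mm past the pin in +x
- rack_pin0 (a point): foot of the locating pin in the rack's right-hand bay, on the bed surface: 8 mm thick pin, 14 mm tall with a tapered top, on a bed 8 mm above the stove between two rails 50 mm apart that rise 6 mm above the bed. The rack is a fixed wooden board 160 x 190 mm with three equal bays 60 mm apart, any of which takes any blade up to 140 mm. x runs along the bay; a blade lies from the pin towards -x, with its notched end 12 mm past the pin in +x
- rack_pin1 (a point): foot of the locating pin in the rack's middle bay, on the bed surface: 8 mm thick pin, 14 mm tall with a tapered top, on a bed 8 mm above the stove between two rails 50 mm apart that rise 6 mm above the bed. The rack is a fixed wooden board 160 x 190 mm with three equal bays 60 mm apart, any of which takes any blade up to 140 mm. x runs along the bay; a blade lies from the pin towards -x, with its notched end 12 mm past the pin in +x
- rack_pin2 (a point): foot of the locating pin in the rack's left-hand bay, on the bed surface: 8 mm thick pin, 14 mm tall with a tapered top, on a bed 8 mm above the stove between two rails 50 mm apart that rise 6 mm above the bed. The rack is a fixed wooden board 160 x 190 mm with three equal bays 60 mm apart, any of which takes any blade up to 140 mm. x runs along the bay; a blade lies from the pin towards -x, with its notched end 12 mm past the pin in +x
- catch (a joint): turn catch on the slicer's right-hand side: 0 = steel arm square across the rail and over the blade's edge (closed, stop), 1.5 = turned clockwise seen from above, pointing along +x of the slicer, clear of the bed (open, stop). It stays where it is left; stiff with about 0.05 N m
- catch_grip (a point): middle of the catch's upright black finger grip, on its vertical turning axis, 40 mm above the stove. The grip is 28 mm long (along y, in line with the arm), 10 mm wide (along x), its top 53 mm above the stove; the arm reaches 48 mm from the axis along +y, its underside 17 mm above the stove; the axes turn with the catch. The axis lies 16 mm back (-x) from the slicer's pin and 60 mm to its right (-y)
- spice_jar: spice jar with a black lid, 41 mm across, 105 mm tall, standing at the back of the stove behind the rack; leave alone. Origin at the centre of its underside
- garlic: white garlic bulb, 50 mm, at the back of the stove behind the slicer; leave alone. Origin at the centre of its underside
- matchbox: small matchbox, 36 x 54 x 15 mm, at the back of the stove behind the mat; leave alone. Origin at the centre of its underside

How it is judged:
By the outcome, as a careful person would: the job done as asked, in the order asked, and still so for the second after the job is handed in, with the robot touching nothing.
Of blade_a, blade_b, blade_c only 2 to 3 are there at a start; the rules pass over those that are not, and their reading is None.
At some moment in a run one of blade_c may be knocked a few centimetres aside while the robot is not near it.
Once in a run the grip may slacken for a moment while it holds something.
It also fails if it takes over 208 s, if anything falls off the work surface, if the arm or the gripper's body presses on something with over 40 N, if the wrist force passes 120 N, or if a joint passes its speed limit or range.

## Working session

There is one attempt and no reset: what is moved stays moved. The work goes in short steps, Python scripts to look and compute and a shell command to move; the robot and the scene stay as the last step left them, time stands still between calls to the robot, and variables do not carry over. Pictures are saved under pics/ and viewed, at most 14 in all, crops included, and the job is handed in when it is done.

```bash
ls; mkdir -p pics
cat > h.py <<'E'
import numpy as np, cv2
from rig import env, optics, spotter
def shot(name,save=None):
    p=optics.get_image(name)
    if save: cv2.imwrite('pics/'+save,p['color'][:,:,::-1])
    return p
def ray(p,uv,fish=False):
    K=np.array(p['intrinsics']);T=np.array(p['pose'])
    x=(uv[0]-K[0,2])/K[0,0];y=(uv[1]-K[1,2])/K[1,1]
    if fish:
        r=np.hypot(x,y);s=np.sin(r)/r if r>1e-9 else 1
        d=np.array([x*s,-y*s,-np.cos(r)])
    else: d=np.array([x,-y,-1])
    return T[:3,3],T[:3,:3]@d
def onz(p,uv,z,fish=False):
    o,d=ray(p,uv,fish);return o+d*(z-o[2])/d[2]
def px(p,X,fish=False):
    K=np.array(p['intrinsics']);T=np.array(p['pose'])
    c=T[:3,:3].T@(np.array(X)-T[:3,3]);x,y,z=c[0],-c[1],-c[2]
    if fish:
        n=np.hypot(x,y);t=np.arctan2(n,z);a,b=x/n*t,y/n*t
    else:a,b=x/z,y/z
    return np.array([K[0,0]*a+K[0,2],K[1,1]*b+K[1,2]])
E
python3 - <<'E'
from h import *
np.set_printoptions(precision=4,suppress=True)
s=env.observe();print(s['time_s'],s['position'],s['tool_rot'])
for c in ['scene','side','wrist']:
    p=shot(c,c+'0.png');print(c,p.keys(),np.array(p['intrinsics']).tolist(),np.array(p['pose']))
    for n in ['blade_a_grip','blade_b_grip','blade_c_grip','blade_s_grip','blade_a_notch','blade_b_notch','blade_c_notch','blade_s_notch','slicer_pin','rack_pin0','rack_pin1','rack_pin2','catch_grip']:
        r=spotter.look_for(p,n)
        z={'g':.024,'n':.004}[n[8]] if n[:5]=='blade' else (.04 if n[0]=='c' else .008)
        if 'blade_s' in n: z+=.004
        for q in r[:3]:
            uv=np.array(q['at'])*[640,480];print(n,round(q['score'],2),uv.round(1),onz(p,uv,z,c=='wrist')[:2])
E
```

```text
pics
0.0 [ 0.1941 -0.5142  0.1937] [[ 0.9356  0.353  -0.0002]
 [ 0.353  -0.9356  0.0015]
 [ 0.0003 -0.0014 -1.    ]]
scene dict_keys(['color', 'intrinsics', 'pose', 'shot']) [[497.8795258910298, 0.0, 313.40237876591056], [0.0, 497.8795258910298, 239.88914603128336], [0.0, 0.0, 1.0]] [[-0.4069 -0.4625  0.7877  1.2615]
 [ 0.9132 -0.1849  0.3632  0.4493]
 [-0.0224  0.8672  0.4975  0.4939]
 [ 0.      0.      0.      1.    ]]
blade_b_grip 0.38 [471.5 308.8] [0.6198 0.4134]
blade_b_grip 0.31 [181.8 233.9] [ 0.5918 -0.1433]
blade_c_grip 0.89 [317.2 243.3] [0.5266 0.1181]
blade_c_grip 0.22 [181.7 230.2] [ 0.5795 -0.1529]
blade_s_grip 0.86 [208.1 238.4] [ 0.5933 -0.0799]
blade_s_grip 0.62 [430.5 283. ] [0.5815 0.3426]
blade_a_notch 0.48 [203.5 271.3] [ 0.6629 -0.0458]
blade_c_notch 0.73 [315.6 245.2] [0.5031 0.104 ]
slicer_pin 0.57 [219.  246.9] [ 0.5848 -0.0638]
rack_pin0 0.98 [431.3 278. ] [0.537  0.3359]
rack_pin1 0.98 [431.3 278. ] [0.537  0.3359]
rack_pin2 0.98 [431.3 278. ] [0.537  0.3359]
catch_grip 0.76 [180.  231.4] [ 0.6079 -0.1325]
side dict_keys(['color', 'intrinsics', 'pose', 'sh
[... 486 characters left out ...]
88 0.1279]
blade_b_notch 0.26 [410.6 340.7] [ 0.6867 -0.0107]
blade_c_notch 0.68 [313.5 290.3] [0.5172 0.1171]
blade_s_notch 0.67 [340.6 366. ] [ 0.5727 -0.0787]
slicer_pin 0.89 [306.8 371.2] [ 0.5206 -0.0924]
rack_pin0 0.78 [327.5 224.2] [0.5324 0.3417]
rack_pin1 0.78 [327.5 224.2] [0.5324 0.3417]
rack_pin2 0.78 [327.5 224.2] [0.5324 0.3417]
catch_grip 0.66 [355.2 384.2] [ 0.5955 -0.1468]
wrist dict_keys(['color', 'intrinsics', 'pose', 'shot']) [[371.64829954431775, 0.0, 316.8085663132867], [0.0, 371.64829954431775, 234.5864083654157], [0.0, 0.0, 1.0]] [[ 0.3527  0.8851  0.3036  0.2727]
 [-0.9358  0.3335  0.1146 -0.4846]
 [ 0.0002 -0.3245  0.9459  0.3741]
 [ 0.      0.      0.      1.    ]]
```

View pics/scene0.png

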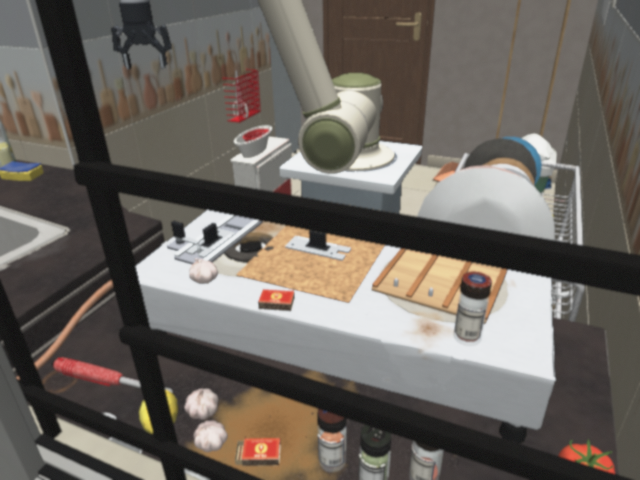

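View pics/side0.png

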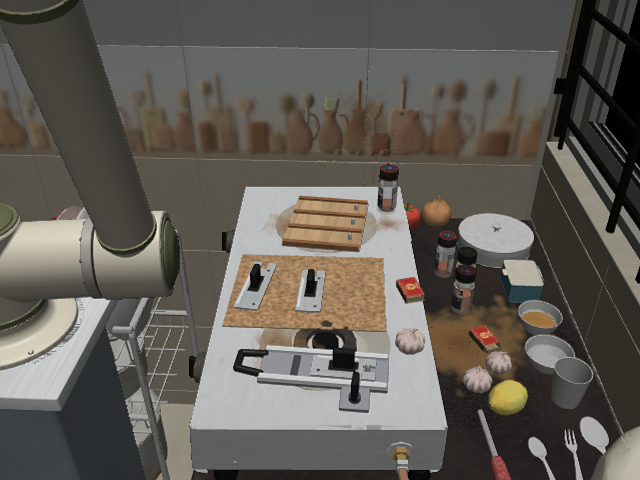

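Side view: slicer at the front, with its handle to the left, the blade grip at (343,358) and the catch at (353,392). Two blades lie on the mat at (258,285) and (311,290); the rack is at (327,222). I'll move over them for a wrist view.

```bash
python3 -m crank '[8,0,0,-3.5,0.12, 8,0,0,-3.5,0.12, 8,0,0,-3.5,0.12, 8,2,-3,-1.5,0, 8,2,-3,-1.5,0, 8,2,-3,-1.5,0, 8,2,-3,-1.5,0,8,2,-3,-1.5,0]' 40
python3 -m crank '[8,2,-3.4,-1,0,8,2,-3.4,-1,0,8,2,-3.4,-1,0,8,2,-3.4,-1,0,8,2,-3.4,0,0,8,1,-3.4,0,0,8,1,-3.4,0,0,8,0,-3.4,0,0]'
```

```text
time_s: 2.77
position: [0.2945, -0.3629, 0.3751]
tool_rot: [[1.0, 0.0, 0.0], [0.0, -1.0, -0.0], [0.0, 0.0, -1.0]]
ft_force: [0.9, -0.6, -0.1]
grip_width: 0.08
gripper_force: 0.0
time_s: 3.43
position: [0.4146, -0.0907, 0.4139]
tool_rot: [[1.0, 0.001, -0.001], [0.001, -1.0, 0.001], [-0.001, -0.001, -1.0]]
ft_force: [0.3, -0.1, 0.2]
grip_width: 0.0802
gripper_force: 0.0
```

Run:
```python
from h import *
np.set_printoptions(precision=4,suppress=True)
p=shot('wrist','w1.png')
for n in ['blade_a_grip','blade_b_grip','blade_c_grip','blade_s_grip','blade_a_notch','blade_b_notch','blade_c_notch','slicer_pin','rack_pin0','catch_grip']:
    r=spotter.look_for(p,n)
    z={'g':.04,'n':.004}[n[8]] if n[:5]=='blade' else (.05 if n[0]=='c' else .008)
    for q in r[:3]:
        uv=np.array(q['at'])*[640,480];print(n,round(q['score'],2),uv.round(1),onz(p,uv,z,True)[:2])
```

```text
blade_a_grip 0.29 [313.   66.6] [ 0.566  -0.0843]
blade_b_grip 0.76 [187.9 170.6] [0.4139 0.1114]
blade_c_grip 0.86 [196.1 106.8] [0.5124 0.0926]
blade_c_grip 0.74 [316.6  96.8] [ 0.5207 -0.0896]
blade_c_grip 0.55 [189.2 169.3] [0.4158 0.1091]
blade_s_grip 0.93 [311.   63.4] [ 0.5708 -0.0814]
blade_b_notch 0.61 [188.  170.6] [0.4083 0.1243]
blade_b_notch 0.17 [312.5  62.5] [ 0.577  -0.0831]
blade_c_notch 0.41 [345.1  46.6] [ 0.6034 -0.1335]
slicer_pin 0.66 [316.   94.1] [ 0.5263 -0.0886]
slicer_pin 0.29 [347.8  47. ] [ 0.6022 -0.1373]
rack_pin0 0.96 [ 82.6 111.9] [0.5273 0.326 ]
catch_grip 0.7 [347.1  48.6] [ 0.5923 -0.1329]
```

View pics/w1.png

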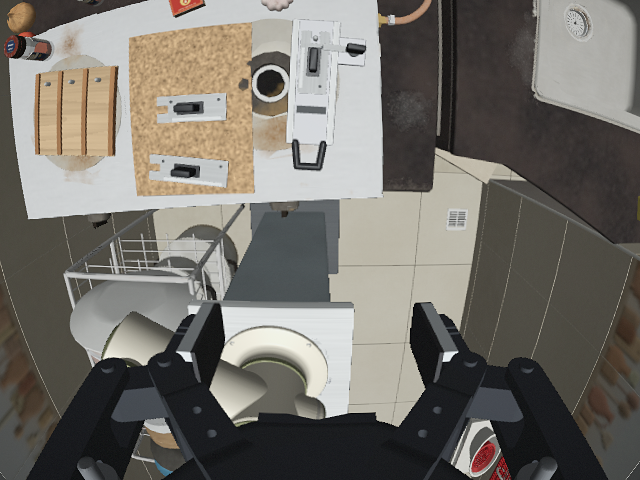

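Wrist picture: the mat blades are at (190,107) and (188,171), both with notches to the left (+y). The slicer blade grip is at (313,62), the catch at (350,47) and the rack pins at about (45–108,82). I'll go further forward for a better view.

```bash
python3 -m crank '[8,3,-2,0.5,0,8,3,-2,0.5,0,8,3,-2,0.5,0,8,3,-2,0.5,0,8,3,-2,0.5,0,8,0,0,0,0,8,0,0,0,0,8,0,0,0,0]'
python3 - <<'E'
from h import *
np.set_printoptions(precision=4,suppress=True)
p=shot('wrist','w2.png')
# rectified top-down mosaic, plane z=0.009, 1px = 0.8mm... image up=+x, left=+y
def ortho(z,x0,x1,y0,y1,s,name):
    xs=np.arange(x1,x0,-s);ys=np.arange(y1,y0,-s)
    K=np.array(p['intrinsics']);T=np.array(p['pose'])
    X,Y=np.meshgrid(xs,ys,indexing='ij');P=np.stack([X,Y,0*X+z],-1)-T[:3,3]
    c=P@T[:3,:3];a,b,d=c[...,0],-c[...,1],-c[...,2];n=np.hypot(a,b);t=np.arctan2(n,d)
    m=cv2.remap(p['color'],(K[0,0]*a/n*t+K[0,2]).astype('f4'),(K[1,1]*b/n*t+K[1,2]).astype('f4'),cv2.INTER_CUBIC)
    cv2.imwrite('pics/'+name,m[:,:,::-1]);print(m.shape)
ortho(.009,.35,.67,0.02,.20,.0006,'o_mat.png')
ortho(.013,.40,.68,-.18,-.02,.0005,'o_sl.png')
ortho(.008,.40,.66,.23,.47,.0005,'o_rack.png')
print(env.observe()['position'],np.array(p['pose'])[:3,3])
a=[cv2.imread('pics/o_mat.png'),cv2.imread('pics/o_rack.png')]
h=560;c=np.zeros((h,800,3),'u8');c[:a[0].shape[0],:300]=a[0][:h];c[:a[1].shape[0],310:790]=a[1][:h];cv2.imwrite('pics/o_mr.png',c)
E
```

```text
time_s: 4.65
position: [0.5636, 0.0072, 0.3893]
tool_rot: [[1.0, 0.0, -0.0], [0.0, -1.0, -0.0], [-0.0, 0.0, -1.0]]
ft_force: [0.1, 0.7, -0.2]
grip_width: 0.0799
gripper_force: 0.0
(534, 301, 3)
(560, 320, 3)
(520, 480, 3)
[0.5633 0.007  0.3899] [0.6476 0.0077 0.5691]Traceback (most recent call last):
  File "<stdin>", line 17, in <module>
ValueError: could not broadcast input array from shape (534,301,3) into shape (534,300,3)
```

View pics/o_sl.png

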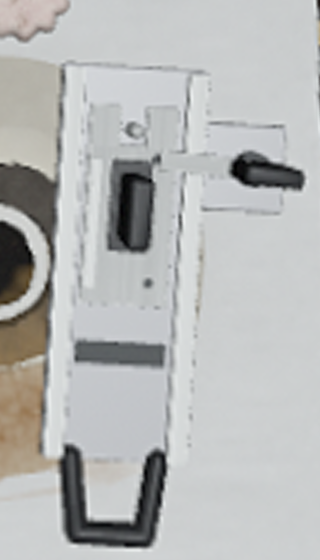

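Slicer ortho view (0.5 mm/px): blade corners (90,106), (178,106), (75,300) and (163,305); pin (135,130); catch grip (270,172). That gives a slicer yaw of about -3.5° and a pin at about (0.615, -0.086).

Run:
```python
import cv2,numpy as np
a=[cv2.imread('pics/o_mat.png'),cv2.imread('pics/o_rack.png')]
c=np.zeros((560,800,3),'u8');c[:534,:300]=a[0][:,:300];c[:520,310:790]=a[1];cv2.imwrite('pics/o_mr.png',c)
```

```text
[ WARN:0@0.070] global loadsave.cpp:1063 imwrite_ Unsupported depth image for selected encoder is fallbacked to CV_8U.
```

View pics/o_mr.png

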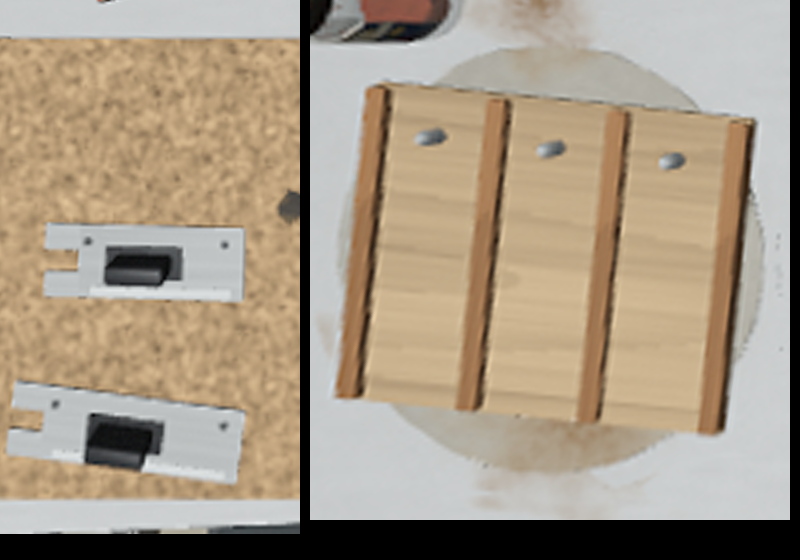

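Mat: the lower blade is 140 mm (b), centre (0.411,0.125), yaw 82.7°. The upper one is 120 mm (c), centre (0.513,0.113), yaw 88.8°. The longest blade present is therefore b. Rack pins are at about (.5805,.285), (.5865,.345) and (.5925,.405), yaw -5.45°. Next, the catch at about (.596,-.1455).

```bash
python3 -m crank '[8,0.82,3.81,1,0,8,0.82,3.81,1,0,8,0.82,3.81,1,0,8,0.82,3.81,1,0,7,0,0,3.5,-0.125,6,0,0,3.5,-0.125,5,0,0,3.5,-0.125,4,0,0,3.5,-0.125]'
python3 -m crank '[4,0,0,1.2,-0.125,4,0,0,1.2,-0.125,4,0,0,1.2,-0.125,4,0,0,1.2,-0.125,4,0,0,1.2,-0.125,4,0,0,1.2,-0.125,4,0,0,1.2,-0.125,4,0,0,1.2,-0.125]'
python3 - <<'E'
from h import *
p=shot('wrist','w3.png');s=env.observe();print(s['position'],s['tool_rot'])
for z,n in((.05,'catch_grip'),(.048,'blade_s_grip'),(.02,'slicer_pin')):
  for q in spotter.look_for(p,n)[:2]:
    uv=np.array(q['at'])*[640,480];print(n,q['score'],uv,onz(p,uv,z,True))
E
```

```text
time_s: 5.37
position: [0.5956, -0.1458, 0.2091]
tool_rot: [[0.875, 0.484, 0.002], [0.484, -0.875, -0.001], [0.001, 0.002, -1.0]]
ft_force: [0.7, -1.0, -0.5]
grip_width: 0.0407
gripper_force: 0.0
time_s: 6.03
position: [0.5961, -0.1457, 0.1141]
tool_rot: [[0.065, 0.998, 0.002], [0.998, -0.065, -0.001], [-0.001, 0.002, -1.0]]
ft_force: [0.0, 0.4, -0.5]
grip_width: 0.04
gripper_force: 0.0
[ 0.59506878 -0.1452491   0.11157829] [[ 5.79075500e-02  9.98319828e-01 -2.05853560e-03]
 [ 9.98321656e-01 -5.79058282e-02  8.86463811e-04]
 [ 7.65773190e-04 -2.10641362e-03 -9.99997488e-01]]
catch_grip 0.97 [313.408 211.008] [ 0.59521719 -0.12828117  0.05      ]
blade_s_grip 0.89 [280.576 142.08 ] [ 0.57679149 -0.08013534  0.048     ]
slicer_pin 0.84 [220.928 157.584] [ 0.52782505 -0.08969044  0.02      ]
slicer_pin 0.44 [315.2   211.392] [ 0.59581602 -0.13689812  0.02      ]
```

View pics/w3.png

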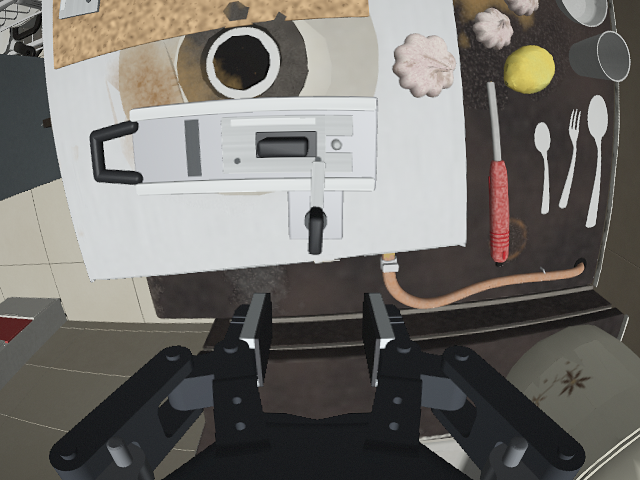

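Wrist view: catch grip spans (316,208)–(316,253), slicer pin at (336,145), blade grip at (285,145).

Run:
```python
from h import *
np.set_printoptions(precision=4,suppress=True)
p=shot('wrist')
for z,uv in((.053,(316,210)),(.053,(316,230)),(.04,(316,253)),(.03,(316,253)),(.022,(336,145)),(.048,(285,146)),(.014,(377,97)),(.014,(140,104)),(.014,(376,190)),(.014,(140,192))):print(uv,onz(p,uv,z,True))
for X in((.596,-.1455,.053),(.595,-.1315,.053),(.597,-.1595,.053)):print(px(p,X,True))
```

```text
(316, 210) [ 0.5976 -0.1267  0.053 ]
(316, 230) [ 0.5965 -0.1408  0.053 ]
(316, 253) [ 0.5949 -0.1629  0.04  ]
(316, 253) [ 0.5945 -0.1669  0.03  ]
(336, 145) [ 0.6153 -0.0869  0.022 ]
(285, 146) [ 0.5804 -0.0825  0.048 ]
(377, 97) [ 0.6487 -0.053   0.014 ]
(140, 104) [ 0.4639 -0.0372  0.014 ]
(376, 190) [ 0.6445 -0.1245  0.014 ]
(140, 192) [ 0.4522 -0.109   0.014 ]
[315.7425 236.5498]
[312.6887 217.1752]
[318.6912 255.2422]
```

```bash
python3 -m crank '[4,0,0,2.1,0,4,0,0,2.1,0,4,0,0,2.1,0,4,0,0,1.9,0,4,0,0,0,0,0.5,0,0,0,0,0.5,0,0,0,0,0.5,0,0,0,0]' 40
python3 -m crank '[0.5,0,0,0,0,0.5,0,0,0,0.1,0.5,0,0,0,0.12,0.5,0,0,0,0.12,0.5,0,0,0,0.12,0.5,0,0,0,0.12,0.5,0,0,0,0.12,0.5,0,0,0,0.12]'
python3 -m crank '[0.5,0,0,0,0.12,0.5,0,0,0,0.12,0.5,0,0,0,0.12,0.5,0,0,0,0.12,0.5,0,0,0,0.12,0.5,0,0,0,0.12,0.5,0,0,0,0,0.5,0,0,0,0]'
```

```text
time_s: 6.95
position: [0.5976, -0.1451, 0.0332]
tool_rot: [[0.071, 0.997, 0.003], [0.997, -0.071, -0.001], [-0.001, 0.003, -1.0]]
ft_force: [-1.3, -0.8, 0.6]
grip_width: 0.0055
gripper_force: 0.0
time_s: 7.62
position: [0.597, -0.1448, 0.0322]
tool_rot: [[0.781, 0.625, 0.001], [0.625, -0.781, -0.001], [0.001, 0.001, -1.0]]
ft_force: [-0.8, 0.3, -0.1]
grip_width: 0.0053
gripper_force: 0.0
time_s: 8.28
position: [0.5969, -0.1447, 0.0319]
tool_rot: [[0.999, -0.036, 0.001], [-0.036, -0.999, -0.0], [0.001, 0.0, -1.0]]
ft_force: [0.5, -0.5, -0.6]
grip_width: 0.0053
gripper_force: 0.0
```

Run:
```python
from h import *
p=shot('wrist');q=shot('side')
a=p['color'][100:480,130:510];b=cv2.resize(q['color'][320:430,220:420],None,fx=2.1,fy=2.1,interpolation=2)
c=np.zeros((400,800,3),'u8');c[:380,:380]=a;c[:b.shape[0],380:380+b.shape[1]]=b
cv2.imwrite('pics/c1.png',c[:,:,::-1]);print(env.observe()['position'])
```

```text
[ 0.596776   -0.14470405  0.03168059][ WARN:0@2.437] global loadsave.cpp:1063 imwrite_ Unsupported depth image for selected encoder is fallbacked to CV_8U.
```

View pics/c1.png

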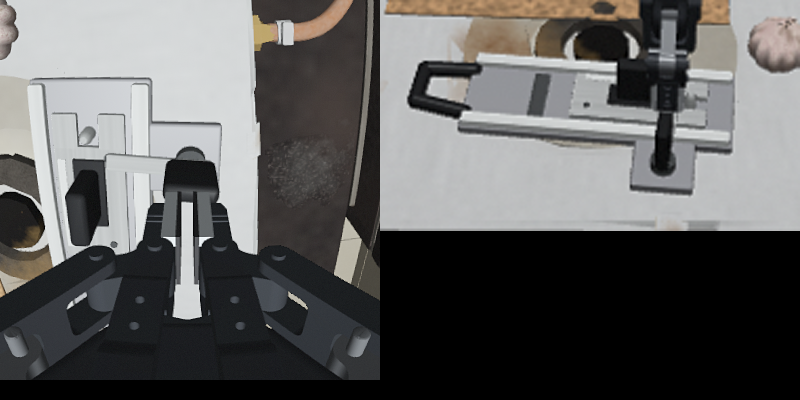

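The catch hasn't turned. The fingertips at crop (188,205) look short of the grip, whose near end is at (190,180). I'll check the geometry.

Run:
```python
from h import *
np.set_printoptions(precision=4,suppress=True)
p=shot('wrist');q=shot('side');s=env.observe();t=np.array(s['position']);print(t,np.array(p['pose']))
print('tcp',px(p,t,True),px(q,t))
for X in((.596,-.1445,.053),(.596,-.1305,.053),(.597,-.1585,.053),(.596,-.1445,.03)):print(px(p,X,True),px(q,X))
for n in('catch_grip',):
  for P,f in((p,True),(q,False)):
    for r in spotter.look_for(P,n)[:2]:
      uv=np.array(r['at'])*[640,480];print(uv,r['score'],onz(P,uv,.04,f))
```

```text
[ 0.5967 -0.1447  0.0315] [[-0.0364  0.9454  0.3238  0.6806]
 [-0.9993 -0.0345 -0.0118 -0.1473]
 [ 0.     -0.324   0.9461  0.2115]
 [ 0.      0.      0.      1.    ]]
tcp [317.5928 274.0227] [355.8946 387.2511]
[317.3685 294.1775] [355.7596 376.6428]
[288.3998 294.9894] [355.8495 369.6418]
[346.3936 291.2936] [356.3713 383.8517]
[317.3088 274.072 ] [355.3665 387.8791]
[306.176 271.488] 0.83 [ 0.6023 -0.1391  0.04  ]
[354.368 385.2  ] 0.49 [ 0.5944 -0.1488  0.04  ]
```

Run:
```python
from h import *
p=shot('wrist');q=shot('side')
a=cv2.resize(p['color'][230:370,260:380],(420,490),interpolation=2);b=cv2.resize(q['color'][310:420,310:400],(375,458),interpolation=2)
c=np.zeros((490,800,3),np.uint8);c[:,:420]=a;c[:458,425:]=b
cv2.imwrite('pics/c2.png',c[:,:,::-1])
```

```text
(no output)
```

View pics/c2.png

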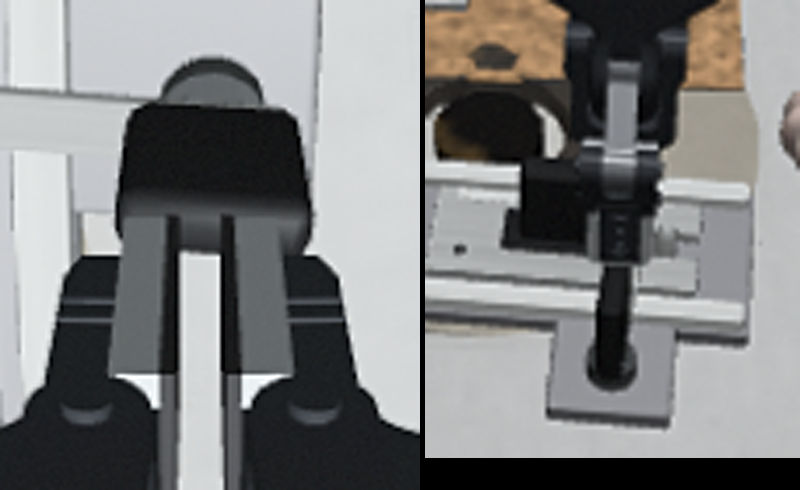

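Run:
```python
from h import *
p=shot('wrist');q=shot('side');t=np.array(env.observe()['position']);print(t)
for z in(.03,.04,.05,.06,.07):print(z,[px(p,t*[1,1,0]+[d,0,z],True).round(1) for d in(-.011,0,.011)],[px(q,t*[1,1,0]+[0,d,z]).round(1) for d in (0,-.005,-.017)])
```

```text
[ 0.59668283 -0.14463889  0.03134343]
0.03 [array([318.4, 291.1]), array([317.6, 273. ]), array([316.8, 254. ])] [array([355.8, 388. ]), array([355.8, 390.5]), array([355.7, 396.8])]
0.04 [array([318.4, 299.9]), array([317.6, 281.2]), array([316.8, 261.4])] [array([356. , 383.1]), array([356. , 385.7]), array([355.9, 391.9])]
0.05 [array([318.5, 309.5]), array([317.7, 290.2]), array([316.8, 269.7])] [array([356.2, 378.2]), array([356.1, 380.8]), array([356.1, 387. ])]
0.06 [array([318.6, 320.1]), array([317.7, 300.1]), array([316.8, 278.8])] [array([356.4, 373.2]), array([356.3, 375.8]), array([356.3, 382. ])]
0.07 [array([318.7, 331.7]), array([317.8, 311.1]), array([316.8, 289. ])] [array([356.5, 368.2]), array([356.5, 370.7]), array([356.4, 376.9])]
```

Both views put the fingertips 3–4 cm above the reported TCP, and they closed above the grip. I'll turn back, open and go lower.

```bash
python3 -m crank '[3.5,0,0,0,-0.125,3.5,0,0,0,-0.125,3.5,0,0,0,-0.125,3.5,0,0,0,-0.125,3.5,0,0,0,-0.125,3.5,0,0,0,-0.125,3.5,0,0,0,-0.125,3.5,0,0,0,-0.125]' 40
python3 -m crank '[3.5,0,0,0,-0.125,3.5,0,0,0,-0.125,3.5,0,0,0,-0.125,3.5,0,0,0,-0.125,3.5,0,0,0,-0.02,3.5,0,0,0.7,0,3.5,0,0,0.7,0,3.5,0,0,0.6,0]'
python3 -m crank '[3.5,0,0,0,0,0.4,0,0,0,0,0.4,0,0,0,0,0.4,0,0,0,0,0.4,0,0,0,0,0.4,0,0,0,0,0.4,0,0,0,0,0.4,0,0,0,0]'
```

```text
time_s: 9.45
position: [0.5967, -0.1446, 0.0313]
tool_rot: [[0.568, 0.823, -0.0], [0.823, -0.568, 0.0], [0.0, -0.0, -1.0]]
ft_force: [0.3, -0.2, 1.1]
grip_width: 0.0348
gripper_force: 0.0
time_s: 10.12
position: [0.5964, -0.1445, 0.0102]
tool_rot: [[0.092, 0.996, -0.001], [0.996, -0.092, 0.0], [0.0, -0.001, -1.0]]
ft_force: [-0.8, -0.6, -0.9]
grip_width: 0.0349
gripper_force: 0.0
time_s: 10.78
position: [0.5954, -0.1445, 0.0115]
tool_rot: [[0.09, 0.996, -0.003], [0.996, -0.09, 0.0], [0.0, -0.003, -1.0]]
ft_force: [-4.9, -0.1, 2.4]
grip_width: 0.0083
gripper_force: 39.2
```

Contact: it is now pinching the rounded top. I'll open, go lower and regrip.

```bash
python3 -m crank '[3,0,0,0,0,3,0,0,0,0,3,0,0,0.5,0,3,0,0,0.5,0,3,0,0,0,0,3,0,0,0,0,0.4,0,0,0,0,0.4,0,0,0,0]' 40
python3 -m crank '[0.4,0,0,0,0,0.4,0,0,0,0,0.4,0,0,0,0,0.4,0,0,0,0,0.4,0,0,0,0,0.4,0,0,0,0,0.4,0,0,0,0,0.4,0,0,0,0]'
```

```text
time_s: 11.45
position: [0.5953, -0.1445, 0.0015]
tool_rot: [[0.09, 0.996, -0.003], [0.996, -0.09, 0.0], [0.0, -0.003, -1.0]]
ft_force: [-5.8, -1.9, 11.5]
grip_width: 0.0087
gripper_force: 42.6
time_s: 12.12
position: [0.5954, -0.1445, 0.0015]
tool_rot: [[0.09, 0.996, -0.003], [0.996, -0.09, 0.0], [0.0, -0.003, -1.0]]
ft_force: [-6.2, 0.3, 2.8]
grip_width: 0.0089
gripper_force: 41.7
```

```bash
python3 -m crank '[0.4,0,0,0,0.1,0.4,0,0,0,0.12,0.4,0,0,0,0.12,0.4,0,0,0,0.12,0.4,0,0,0,0.12,0.4,0,0,0,0.12,0.4,0,0,0,0.12,0.4,0,0,0,0.12]'
python3 -m crank '[0.4,0,0,0,0.12,0.4,0,0,0,0.12,0.4,0,0,0,0.12,0.4,0,0,0,0.12,0.4,0,0,0,0.08,0.4,0,0,0,0.06,0.4,0,0,0,0,0.4,0,0,0,0]'
python3 -c "
from h import *
s=env.observe();print(s['wrist_torque'],s['tool_rot'][0])"
```

```text
time_s: 12.78
position: [0.5968, -0.1456, 0.0016]
tool_rot: [[0.86, 0.51, 0.001], [0.51, -0.86, -0.002], [-0.0, 0.002, -1.0]]
ft_force: [-0.3, -4.7, -0.7]
grip_width: 0.0087
gripper_force: 41.1
time_s: 13.45
position: [0.597, -0.1465, 0.0016]
tool_rot: [[0.997, -0.077, 0.001], [-0.077, -0.997, -0.004], [0.001, 0.004, -1.0]]
ft_force: [-0.4, -7.4, -1.1]
grip_width: 0.0087
gripper_force: 55.8
[-1.32598713  0.06985898  1.20626484] [ 9.97034073e-01 -7.69565740e-02  8.62195915e-04]
```

Catch on its stop. Release, lift, and go over blade_s.

```bash
python3 -m crank '[3,0,0,0,0,3,0,0,0,0,3.5,0,0,0,0,4,0,0,-2,0,4,0,0,-2,0,4,0,0,-2,0,4,-1.2,-3.1,-1,0,4,-1.3,-3.1,-1,0]'
python3 - <<'E'
from h import *
np.set_printoptions(precision=4,suppress=True)
p=shot('wrist','w4.png');s=env.observe();t=np.array(s['position']);print(s['time_s'],t,s['tool_rot'][0][:2])
for z,n in((.053,'catch_grip'),(.048,'blade_s_grip'),(.02,'slicer_pin')):
  for q in spotter.look_for(p,n)[:2]:
    uv=np.array(q['at'])*[640,480];print(n,q['score'],uv,onz(p,uv,z,True))
cv2.imwrite('pics/w4.png',p['color'][60:460,100:540,::-1])
E
```

```text
time_s: 14.12
position: [0.5768, -0.0811, 0.0822]
tool_rot: [[0.997, -0.082, 0.001], [-0.082, -0.997, -0.0], [0.001, 0.0, -1.0]]
ft_force: [0.3, 1.5, -0.8]
grip_width: 0.0401
gripper_force: 0.0
14.1667 [ 0.5749 -0.0749  0.0839] [ 0.997  -0.0771]
catch_grip 0.72 [411.008 197.28 ] [ 0.6076 -0.1389  0.053 ]
blade_s_grip 0.73 [320.128 230.304] [ 0.5899 -0.0837  0.048 ]
blade_s_grip 0.66 [112.192 316.8  ] [0.5345 0.0783 0.048 ]
slicer_pin 0.67 [353.408 230.112] [ 0.579  -0.1061  0.02  ]
```

View pics/w4.png

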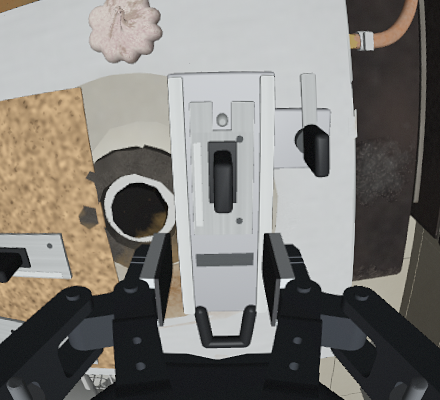

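Picture: catch open, arm pointing ahead at crop (307,75–130). Blade corners at crop (190,101), (254,101), (190,234) and (254,233); pin (222,119); grip top near (222,195).

Run:
```python
from h import *
np.set_printoptions(precision=4,suppress=True)
p=shot('wrist');s=env.observe();t=np.array(s['position']);print(t,s['tool_rot'][0][:2])
for z,u in((.013,(190,101)),(.013,(254,101)),(.013,(190,234)),(.013,(254,233)),(.022,(222,119)),(.014,(172,75)),(.014,(272,75)),(.014,(185,308)),(.014,(260,306))):print(u,onz(p,np.array(u)+[100,60],z,True))
for X in((.577,-.084,.048),(.577+.017,-.085,.048),(.577-.017,-.083,.048)):print(px(p,X,True)-[100,60])
```

```text
[ 0.5767 -0.081   0.0813] [ 0.9969 -0.0788]
(190, 101) [ 0.6288 -0.0658  0.013 ]
(254, 101) [ 0.6256 -0.1087  0.013 ]
(190, 234) [ 0.5296 -0.0557  0.013 ]
(254, 233) [ 0.5266 -0.104   0.013 ]
(222, 119) [ 0.6164 -0.0863  0.022 ]
(172, 75) [ 0.6476 -0.0555  0.014 ]
(272, 75) [ 0.6425 -0.1217  0.014 ]
(185, 308) [ 0.4587 -0.0435  0.014 ]
(260, 306) [ 0.4557 -0.1069  0.014 ]
[223.6508 189.9256]
[223.2709 163.5381]
[223.9902 214.9327]
```

```bash
python3 -m crank '[4,0,0.25,2,0,4,0,0,2,0,4,0,0,2,0,4,0,0,2,0,4,0,0,1,0,4,0,0,0,0,0.5,0,0,0,0,0.5,0,0,0,0]' 60
python3 -m crank '[0.5,0,0,0,0,0.5,0,0,0,0,0.5,0,0,0,0,0.5,0,0,0,0,0.5,0,0,0,0,0.5,0,0,0,0,0.5,0,0,0,0,0.5,0,0,0,0]'
```

```text
time_s: 15.03
position: [0.5772, -0.0839, -0.0077]
tool_rot: [[0.997, -0.079, 0.002], [-0.079, -0.997, -0.001], [0.002, 0.0, -1.0]]
ft_force: [0.4, -0.7, 0.3]
grip_width: 0.0168
gripper_force: 0.0
time_s: 15.7
position: [0.5772, -0.0837, -0.0075]
tool_rot: [[0.997, -0.079, 0.002], [-0.079, -0.997, -0.001], [0.002, 0.001, -1.0]]
ft_force: [-0.5, -1.2, 6.9]
grip_width: 0.0105
gripper_force: 61.5
```

```bash
python3 -m crank '[0.5,0,0,-1,0,0.5,0,0,-2,0,0.5,0,0,-3,0,0.5,0,0,-3,0,0.5,-0.4,-3,0,0,0.5,-0.4,-3,0,0,0.5,-0.4,-3,0,0,0.5,-0.4,-3,0,0]'
python3 -m crank '[0.5,-0.6,-3.7,0,0,0.5,-0.6,-3.7,0,0,0.5,-0.6,-3.7,0,0,0.5,-0.6,-3.7,0,0,0.5,-0.6,-3.7,0,0,0.5,-0.6,-3.7,0,0,0.5,-0.4,-3.7,0,0,0.5,-0.2,-3.7,0,0.016]'
python3 -m crank '[0.5,-0.1,-3,0,0,0.5,0,-2.3,0,0,0.5,0,-1,0,0,0.5,0,-1,0,0,0.5,0,0,0,0,0.5,0,0,0,0,0.5,0,0,0,0,0.5,0,0,0,0]'
python3 - <<'E'
from h import *
np.set_printoptions(precision=4,suppress=True)
p=shot('wrist');s=env.observe();t=np.array(s['position']);print(s['time_s'],t,s['tool_rot'][0][:2])
for z,n in((.008,'rack_pin0'),(.05,'blade_s_grip'),(.1,'blade_s_notch')):
  for q in spotter.look_for(p,n)[:3]:
    uv=np.array(q['at'])*[640,480];print(n,q['score'],uv,onz(p,uv,z,True))
cv2.imwrite('pics/w5.png',p['color'][60:460,60:580,::-1])
E
```

```text
time_s: 16.37
position: [0.5696, 0.0388, 0.0822]
tool_rot: [[0.997, -0.08, 0.0], [-0.08, -0.997, 0.0], [0.0, -0.0, -1.0]]
ft_force: [-0.2, 0.4, -0.8]
grip_width: 0.0106
gripper_force: 60.6
time_s: 17.03
position: [0.5506, 0.3379, 0.0821]
tool_rot: [[0.996, -0.095, -0.0], [-0.095, -0.996, 0.0], [-0.0, -0.0, -1.0]]
ft_force: [1.1, -0.6, -0.4]
grip_width: 0.0107
gripper_force: 60.6
time_s: 17.7
position: [0.5578, 0.4075, 0.0816]
tool_rot: [[0.995, -0.096, -0.0], [-0.096, -0.995, -0.0], [-0.0, 0.0, -1.0]]
ft_force: [0.2, -0.3, -0.8]
grip_width: 0.0105
gripper_force: 60.6
17.75 [0.5578 0.4076 0.0816] [ 0.9954 -0.0963]
rack_pin0 0.94 [418.88  224.592] [0.5553 0.333  0.008 ]
rack_pin0 0.56 [590.912 339.12 ] [0.4115 0.1331 0.008 ]
blade_s_grip 0.97 [317.632 254.304] [0.5564 0.4076 0.05  ]
blade_s_notch 0.76 [320.384 259.2  ] [0.5739 0.4047 0.1   ]
```

View pics/w5.png

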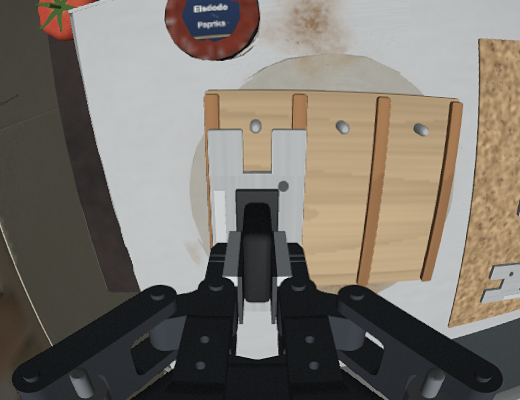

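Blade held straight. Pins at crop (255,126), (342,127) and (421,129). Notched end spans (209,129)–(306,129), with the notch at columns 243–271.

Run:
```python
from h import *
np.set_printoptions(precision=4,suppress=True)
p=shot('wrist');s=env.observe();t=np.array(s['position']);R=np.array(s['tool_rot'])
print(np.array(p['pose'])[:3,3])
def rel(X): return (R.T@(X-t))[:2]*1000
for z,u in((.018,(255,126)),(.018,(342,127)),(.018,(420,129)),(.1027,(209,129)),(.1027,(306,129)),(.1027,(243,129)),(.1027,(271,129)),(.1027,(243,171)),(.1027,(272,171)),(.014,(213,92)),(.014,(300,94)),(.014,(383,97)),(.014,(456,102)),(.014,(372,283)),(.014,(428,279))):
    X=onz(p,np.array(u)+[60,60],z,True);print(u,X,rel(X))
```

```text
[0.6412 0.4005 0.2613]
(255, 126) [0.5923 0.4065 0.018 ] [34.6917 -1.5007]
(342, 127) [0.5865 0.3478 0.018 ] [34.5556 57.4577]
(420, 129) [0.5811 0.2896 0.018 ] [ 34.7381 115.9108]
(209, 129) [0.61   0.4246 0.1027] [ 50.6275 -21.1801]
(306, 129) [0.606  0.3823 0.1027] [50.6108 21.2515]
(243, 129) [0.6085 0.4097 0.1027] [50.5162 -6.2795]
(271, 129) [0.6073 0.3976 0.1027] [50.51    5.9071]
(243, 171) [0.5893 0.4118 0.1027] [31.2465 -6.4935]
(272, 171) [0.5881 0.3988 0.1027] [31.2398  6.554 ]
(213, 92) [0.6175 0.4322 0.014 ] [ 57.3405 -29.4945]
(300, 94) [0.6106 0.3746 0.014 ] [55.947 28.539]
(383, 97) [0.6048 0.3165 0.014 ] [55.7347 86.9039]
(456, 102) [0.5989 0.2574 0.014 ] [ 55.4858 146.2549]
(372, 283) [0.4518 0.3218 0.014 ] [-97.056   96.2213]
(428, 279) [0.4463 0.269  0.014 ] [-97.4611 149.2669]
```

```bash
python3 -m crank '[0.5,-0.4,-0.1,0,0,0.5,0,0,2,0,0.5,0,0,2,0,0.5,0,0,2,0,0.5,0,0,1,0,0.5,0,0,0,0,0.5,0,0,0.5,0,0.5,0,0,0.5,0]'
python3 -m crank '[0.5,0,0,0.3,0,0.5,0,0,0.3,0,0.5,0,0,0.3,0,0.5,0,0,0.1,0,0.5,0,0,0,0,0.5,0,0,0,0,0.5,0,0,0,0,0.5,0,0,0,0]'
```

```text
time_s: 18.62
position: [0.5544, 0.4105, 0.0025]
tool_rot: [[0.995, -0.095, 0.002], [-0.095, -0.995, 0.001], [0.002, -0.001, -1.0]]
ft_force: [0.3, -0.2, -0.9]
grip_width: 0.0105
gripper_force: 60.6
time_s: 19.28
position: [0.5539, 0.4102, -0.0074]
tool_rot: [[0.995, -0.095, 0.001], [-0.095, -0.995, 0.001], [0.001, -0.001, -1.0]]
ft_force: [-1.9, -0.5, 5.9]
grip_width: 0.011
gripper_force: 61.5
```

```bash
python3 -m crank '[1.5,0,0,0,0,2.5,0,0,0,0,3.5,0,0,0,0,3.5,0,0,0,0,3.5,0,0,-2,0,3.5,0,0,-3,0,3.5,0,0,-4,0,3.5,0,0,-4,0]'
python3 - <<'E'
from h import *
p=shot('wrist');s=env.observe();print(s['time_s'],s['position'])
np.savez('rk.npz',img=p['color'],T=p['pose'],K=p['intrinsics'])
cv2.imwrite('pics/w6.png',p['color'][100:360,150:510,::-1])
E
```

```text
time_s: 19.95
position: [0.5531, 0.4098, 0.1221]
tool_rot: [[0.995, -0.095, -0.002], [-0.095, -0.995, -0.001], [-0.002, 0.001, -1.0]]
ft_force: [0.2, 1.1, 0.0]
grip_width: 0.035
gripper_force: 0.0
20.0 [0.55624452 0.41150995 0.13224939]
```

View pics/w6.png

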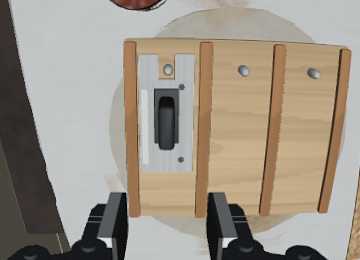

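Blade s lies flat with the pin in its notch (168,70). Next blade b.

```bash
python3 -m crank '[4,-1.46,3.74,0,0,4,-1.46,3.74,0,0,4,-1.46,3.74,0,0,4,-1.46,3.74,0,0,4,-1.46,3.74,0,0,4,-1.46,3.74,0,0,4,-1.46,3.74,0,0,4,-1.46,3.74,0,0]'
python3 -m crank '[4,0,0,0,-0.125,4,0,0,0,-0.125,4,0,0,0,-0.125,4,0,0,0,-0.125,4,0,0,0,-0.125,4,0,0,0,-0.125,4,0,0,0,-0.125,4,0,0,0,-0.125]'
python3 -m crank '[4,0,0,0,-0.125,4,0,0,0,-0.125,4,0,0,0,-0.125,4,0,0,0,-0.125,4,0,0,0,-0.035,4,0,0,0,0,4,0,0,0,0,4,0,0,0,0]'
cat >> h.py <<'E'
def topdown(p,z,c,yaw,s=.0005,h=110,w=60):
    """ortho patch round c: rows along -blade x, cols along -blade y"""
    i=np.arange(-h,h+1)*.001;K=np.array(p['intrinsics']);T=np.array(p['pose'])
    a=np.arange(h*.001,-h*.001,-s);b=np.arange(w*.001,-w*.001,-s);A,B=np.meshgrid(a,b,indexing='ij')
    cy,sy=np.cos(yaw),np.sin(yaw);P=np.stack([c[0]+A*cy-B*sy,c[1]+A*sy+B*cy,0*A+z],-1)-T[:3,3]
    q=P@T[:3,:3];x,y,d=q[...,0],-q[...,1],-q[...,2];n=np.hypot(x,y)+1e-12;t=np.arctan2(n,d)
    return cv2.remap(p['color'],(K[0,0]*x/n*t+K[0,2]).astype('f4'),(K[1,1]*y/n*t+K[1,2]).astype('f4'),1)
def steel(p,z,c,yaw):
    """fit rectangle of grey (unsaturated, bright) blob: centre, yaw, size mm"""
    m=topdown(p,z,c,yaw);v=cv2.cvtColor(m,cv2.COLOR_RGB2HSV);k=((v[...,1]<45)).astype('u1')*255
    k=cv2.morphologyEx(k,cv2.MORPH_OPEN,np.ones((5,5)))
    n,l,st,_=cv2.connectedComponentsWithStats(k);H,W=k.shape
    L=l[H//2-20:H//2+20,W//2-20:W//2+20];L=L[L>0];i=np.bincount(L).argmax()
    (cx,cy),sz,an=cv2.minAreaRect(np.argwhere(l==i)[:,::-1].astype('f4'))
    bx=(H/2-.5-cy)*.0005;by=(W/2-.5-cx)*.0005;co,si=np.cos(yaw),np.sin(yaw)
    return np.array([c[0]+bx*co-by*si,c[1]+bx*si+by*co]),an,np.array(sz)*.5
E
python3 - <<'E'
from h import *
p=shot('wrist');s=env.observe();print(s['time_s'],s['position'],np.degrees(np.arctan2(s['tool_rot'][1][0],s['tool_rot'][0][0])))
print(steel(p,.009,(.411,.125),np.radians(82.7)))
print(steel(p,.009,(.513,.113),np.radians(88.8)))
for n in('blade_b_grip','blade_c_grip'):
  for q in spotter.look_for(p,n)[:2]:
    uv=np.array(q['at'])*[640,480];print(n,q['score'],uv,onz(p,uv,.04,True))
E
```

```text
time_s: 20.67
position: [0.4077, 0.122, 0.1213]
tool_rot: [[0.996, -0.095, 0.001], [-0.095, -0.996, -0.0], [0.001, 0.0, -1.0]]
ft_force: [0.7, -0.7, -0.4]
grip_width: 0.0399
gripper_force: 0.0
time_s: 21.33
position: [0.4089, 0.1233, 0.1213]
tool_rot: [[0.613, 0.79, 0.0], [0.79, -0.613, 0.0], [0.0, 0.0, -1.0]]
ft_force: [0.2, -0.7, -0.2]
grip_width: 0.0398
gripper_force: 0.0
time_s: 22.0
position: [0.4089, 0.1233, 0.1213]
tool_rot: [[0.132, 0.991, 0.0], [0.991, -0.132, 0.0], [0.0, 0.0, -1.0]]
ft_force: [-0.8, 0.5, -0.2]
grip_width: 0.0399
gripper_force: 0.0
22.05 [0.40891086 0.12332065 0.12131118] 82.42648744293787
(array([0.41000811, 0.12512706]), 90.0, array([139.5,  44.5]))
(array([0.51213883, 0.11352891]), 0.3292824625968933, array([ 44.6544342 , 120.30548096]))
blade_b_grip 0.92 [315.2   209.712] [0.40971203 0.13699896 0.04      ]
blade_b_grip 0.21 [598.592 185.088] [0.66172829 0.13068576 0.04      ]
blade_c_grip 0.58 [435.072 207.312] [0.49925078 0.12755891 0.04      ]
```

Fit of b: 139.5 x 44.5 mm at (.410,.125). Grasp it.

```bash
python3 -m crank '[4,0.19,0.09,3,0,4,0,0,3,0,4,0,0,3,0,4,0,0,3,0,4,0,0,1.3,0,4,0,0,0,0,0.5,0,0,0,0,0.5,0,0,0,0]' 60
python3 -m crank '[0.5,0,0,0,0,0.5,0,0,0,0,0.5,0,0,0,0,0.5,0,0,0,0,0.5,0,0,-1,0,0.5,0,0,-2,0,0.5,0,0,-3,0,0.5,0,0,-3,0]'
```

```text
time_s: 22.82
position: [0.4108, 0.1251, -0.0108]
tool_rot: [[0.131, 0.991, 0.002], [0.991, -0.131, 0.0], [0.0, 0.002, -1.0]]
ft_force: [-0.2, -0.1, -0.1]
grip_width: 0.0165
gripper_force: 0.0
time_s: 23.48
position: [0.4095, 0.1251, 0.0797]
tool_rot: [[0.131, 0.991, -0.001], [0.991, -0.131, 0.0], [-0.0, -0.001, -1.0]]
ft_force: [0.8, -0.3, -0.4]
grip_width: 0.0103
gripper_force: 59.9
```

```bash
python3 -m crank '[0.5,-2.65,2.49,0,0,0.5,-2.65,2.49,0,0,0.5,-2.65,2.49,0,0,0.5,-2.65,2.49,0,0,0.5,-2.65,2.49,0,0,0.5,-2.65,2.49,0,0,0.5,-2.65,2.49,0,0,0.5,0,0,0,0.1]'
python3 -m crank '[0.5,0,0,0,0.12,0.5,0,0,0,0.12,0.5,0,0,0,0.12,0.5,0,0,0,0.12,0.5,0,0,0,0.12,0.5,0,0,0,0.12,0.5,0,0,0,0.12,0.5,0,0,0,0.12]'
python3 -m crank '[0.5,0,0,0,0.12,0.5,0,0,0,0.12,0.5,0,0,0,0.12,0.5,0,0,0,0.1,0.5,0,0,0,0,0.5,0,0,0,0,0.5,0,0,0,0,0.5,0,0,0,0]'
python3 - <<'E'
from h import *
np.set_printoptions(precision=4,suppress=True)
p=shot('wrist');s=env.observe();t=np.array(s['position']);print(s['time_s'],t,np.degrees(np.arctan2(s['tool_rot'][1][0],s['tool_rot'][0][0])),s['grip_width'])
print([px(p,X,True)-[120,60] for X in((.6158,-.0865,.022),(.6158,-.0865,.008))])
cv2.imwrite('pics/w7.png',cv2.resize(p['color'][60:360,120:520,::-1],(800,600),interpolation=2))
E
```

```text
time_s: 24.15
position: [0.5619, -0.0869, 0.0788]
tool_rot: [[0.232, 0.973, 0.004], [0.973, -0.232, -0.002], [-0.001, 0.004, -1.0]]
ft_force: [-1.4, 0.1, -0.9]
grip_width: 0.0107
gripper_force: 60.0
time_s: 24.82
position: [0.5585, -0.0815, 0.0789]
tool_rot: [[0.931, 0.365, 0.001], [0.365, -0.931, -0.0], [0.001, 0.0, -1.0]]
ft_force: [0.7, 0.3, -0.6]
grip_width: 0.0105
gripper_force: 60.0
time_s: 25.48
position: [0.5586, -0.0816, 0.0785]
tool_rot: [[0.997, -0.078, 0.0], [-0.078, -0.997, -0.0], [0.0, 0.0, -1.0]]
ft_force: [0.5, -0.3, -0.8]
grip_width: 0.0103
gripper_force: 60.0
25.5333 [ 0.5586 -0.0816  0.0784] -4.502783179154936 0.010539919721265275
[array([198.1969,  93.2452]), array([198.1246,  90.9467])]
```

View pics/w7.png

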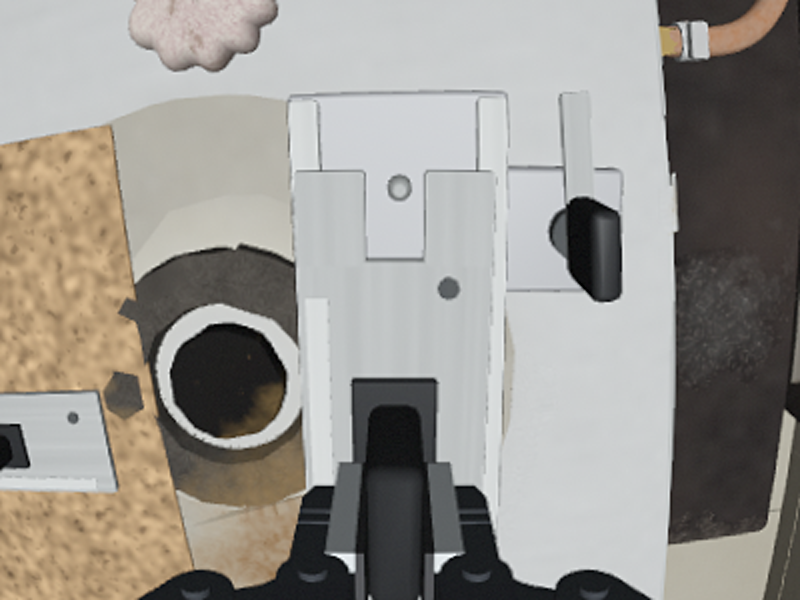

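Picture: pin at (400,187) shown inside the notch (columns 365–425, end row 171). Corners (296,171) and (497,171); rails at 305 and 491.

Run:
```python
from h import *
np.set_printoptions(precision=4,suppress=True)
p=shot('wrist');s=env.observe();t=np.array(s['position']);R=np.array(s['tool_rot'])
for z,u in((.018,(400,187)),(.0985,(296,171)),(.0985,(497,171)),(.0985,(365,171)),(.0985,(425,171)),(.0985,(366,258)),(.0985,(425,258)),(.014,(289,98)),(.014,(507,95)),(.014,(319,101)),(.014,(477,98))):
    X=onz(p,np.array(u)/2+[120,60],z,True);print(u,X,(R.T@(X-t))[:2]*1000)
```

```text
(400, 187) [ 0.6151 -0.0877  0.018 ] [56.8322  1.6098]
(296, 171) [ 0.6296 -0.0657  0.0985] [ 69.5975 -21.4145]
(497, 171) [ 0.6263 -0.1088  0.0985] [69.6223 21.8003]
(365, 171) [ 0.6283 -0.0805  0.0985] [69.3947 -6.5534]
(425, 171) [ 0.6273 -0.0933  0.0985] [69.3978  6.2784]
(366, 258) [ 0.6092 -0.0791  0.0985] [50.2407 -6.4885]
(425, 258) [ 0.6081 -0.092   0.0985] [50.243   6.4449]
(289, 98) [ 0.6473 -0.0541  0.014 ] [ 86.2814 -34.3897]
(507, 95) [ 0.6428 -0.1247  0.014 ] [87.3639 36.359 ]
(319, 101) [ 0.6453 -0.0638  0.014 ] [ 85.0269 -24.5927]
(477, 98) [ 0.6423 -0.1148  0.014 ] [86.0802 26.5402]
```

```bash
python3 -m crank '[0.5,-0.08,0.13,0,0,0.5,0,0,2,0,0.5,0,0,2,0,0.5,0,0,2,0,0.5,0,0,0.7,0,0.5,0,0,0,0,0.5,0,0,0.4,0,0.5,0,0,0.4,0]'
python3 -m crank '[0.5,0,0,0.4,0,0.5,0,0,0.4,0,0.5,0,0,0.3,0,0.5,0,0,0,0,0.5,0,0,0,0,0.5,0,0,0,0,0.5,0,0,0,0,0.5,0,0,0,0]'
```

```text
time_s: 26.25
position: [0.5585, -0.0831, 0.0043]
tool_rot: [[0.997, -0.08, 0.002], [-0.08, -0.997, -0.001], [0.002, 0.001, -1.0]]
ft_force: [0.2, -0.9, -0.7]
grip_width: 0.0109
gripper_force: 60.0
time_s: 26.92
position: [0.5579, -0.0829, -0.0064]
tool_rot: [[0.997, -0.08, 0.001], [-0.08, -0.997, -0.001], [0.001, 0.0, -1.0]]
ft_force: [-4.8, 1.1, 11.7]
grip_width: 0.0102
gripper_force: 61.5
```

```bash
python3 -m crank '[1.5,0,0,0,0,2.5,0,0,0,0,3.5,0,0,0,0,3.5,0,0,-2,0,3.5,0,0,-3,0,3.5,0,0,-3,0,3.5,2.14,2.92,0,0,3.5,2.14,2.92,0,0]'
python3 -m crank '[3.5,0,0,0,-0.07,3.5,0,0,0,0,3.5,0,0,0,0,3.5,0,0,0,0,3.5,0,0,0,0,3.5,0,0,0,0,3.5,0,0,0,0,3.5,0,0,0,0]' 40
python3 - <<'E'
from h import *
np.set_printoptions(precision=4,suppress=True)
p=shot('wrist');s=env.observe();t=np.array(s['position']);print(s['time_s'],t,np.degrees(np.arctan2(s['tool_rot'][1][0],s['tool_rot'][0][0])))
o=p['color'][60:360,120:520]
m=p['color'].astype(int).max(2);
print([px(p,X,True) for X in((.596,-.1447,.053),(.582,-.1447,.053),(.61,-.1447,.053))])
cv2.imwrite('pics/w8.png',cv2.resize(o[:,:,::-1],(800,600),interpolation=2))
E
```

```text
time_s: 27.58
position: [0.5968, -0.1445, 0.0747]
tool_rot: [[0.997, -0.078, 0.003], [-0.078, -0.997, -0.001], [0.004, 0.001, -1.0]]
ft_force: [1.0, -0.6, -0.7]
grip_width: 0.0354
gripper_force: 0.0
time_s: 28.25
position: [0.5957, -0.1441, 0.0724]
tool_rot: [[1.0, -0.01, 0.0], [-0.01, -1.0, 0.0], [0.0, -0.0, -1.0]]
ft_force: [0.2, -1.2, -1.4]
grip_width: 0.0351
gripper_force: 0.0
28.3 [ 0.5956 -0.1442  0.0724] -0.5822176157581931
[array([318.5077, 259.3481]), array([318.7133, 280.9892]), array([318.288 , 236.5972])]
```

View pics/w8.png

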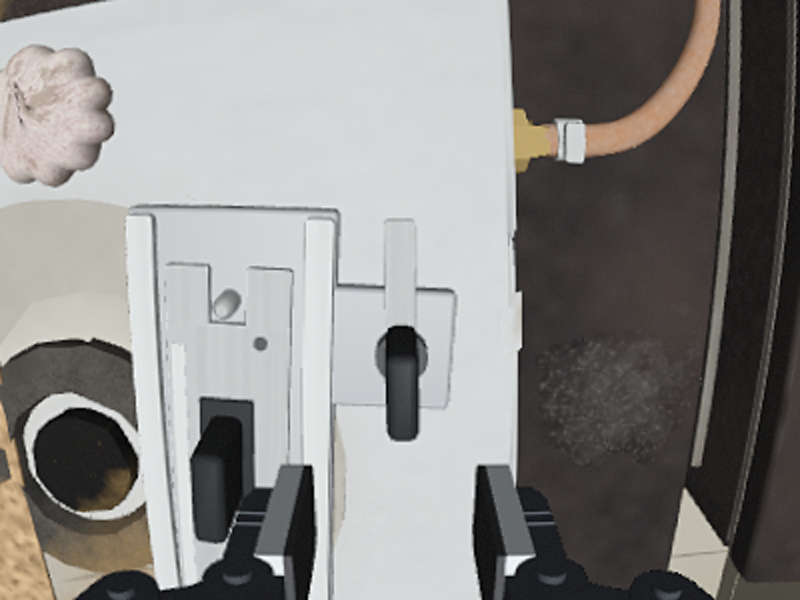

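Blade b is seated: pin inside the notch at (228,303), between the rails. Catch grip is centred at (402,385). Closing it.

```bash
python3 -m crank '[3.5,0,0.1,2,0,3.5,0,0,2,0,3.5,0,0,2,0,3.5,0,0,1.2,0,3.5,0,0,0,0,3.5,0,0,0,0,0.4,0,0,0,0,0.4,0,0,0,0]' 40
python3 -m crank '[0.4,0,0,0,0,0.4,0,0,0,0,0.4,0,0,0,0,0.4,0,0,0,0,0.4,0,0,0,0,0.4,0,0,0,-0.1,0.4,0,0,0,-0.12,0.4,0,0,0,-0.12]'
python3 -m crank '[0.4,0,0,0,-0.12,0.4,0,0,0,-0.12,0.4,0,0,0,-0.12,0.4,0,0,0,-0.12,0.4,0,0,0,-0.12,0.4,0,0,0,-0.12,0.4,0,0,0,-0.12,0.4,0,0,0,-0.12]'
python3 -m crank '[0.4,0,0,0,-0.12,0.4,0,0,0,-0.1,0.4,0,0,0,-0.06,0.4,0,0,0,0,0.4,0,0,0,0,0.4,0,0,0,0,0.4,0,0,0,0,0.4,0,0,0,0]'
python3 -c "
from h import *
s=env.observe();print(s['wrist_torque'],np.degrees(np.arctan2(s['tool_rot'][1][0],s['tool_rot'][0][0])))"
```

```text
time_s: 28.97
position: [0.5963, -0.1457, 0.0015]
tool_rot: [[1.0, -0.01, 0.002], [-0.01, -1.0, -0.001], [0.002, 0.001, -1.0]]
ft_force: [0.2, -1.2, 0.6]
grip_width: 0.0116
gripper_force: 1.2
time_s: 29.63
position: [0.5963, -0.146, 0.0017]
tool_rot: [[0.944, 0.329, 0.002], [0.329, -0.944, -0.001], [0.002, 0.002, -1.0]]
ft_force: [-2.1, -2.4, 7.9]
grip_width: 0.0091
gripper_force: 43.2
time_s: 30.3
position: [0.5954, -0.1453, 0.0017]
tool_rot: [[0.272, 0.962, -0.0], [0.962, -0.272, 0.0], [0.0, -0.0, -1.0]]
ft_force: [-4.4, -0.7, 10.3]
grip_width: 0.0087
gripper_force: 43.6
time_s: 30.97
position: [0.5952, -0.1453, 0.0016]
tool_rot: [[0.003, 1.0, -0.0], [1.0, -0.003, 0.001], [0.001, -0.0, -1.0]]
ft_force: [-6.2, -0.5, 11.5]
grip_width: 0.0089
gripper_force: 48.5
[-0.06701655  1.0896575  -0.97775007] 89.81594539094915
```

Catch on its closed stop. Release and go to blade c.

```bash
python3 -m crank '[2,0,0,0,0,3,0,0,0,0,4,0,0,0,0,4,0,0,-2,0,4,0,0,-3,0,4,0,0,-3.5,0,4,0,0,-3.5,0,4,0,0,0,0]'
python3 -m crank '[4,3.7,-1.19,0,0,4,3.7,-1.19,0,0,4,3.7,-1.19,0,0,4,3.7,-1.19,0,0,4,3.7,-1.19,0,0,4,3.7,-1.19,0,0,4,3.7,-1.19,0,0,4,0,0,0,0.017]'
python3 -m crank '[4,0,0,0,0,4,0,0,0,0,4,0,0,0,0,4,0,0,0,0,4,0,0,0,0,4,0,0,0,0,4,0,0,0,0,4,0,0,0,0]'
python3 - <<'E'
from h import *
p=shot('wrist');s=env.observe();print(s['time_s'],s['position'],np.degrees(np.arctan2(s['tool_rot'][1][0],s['tool_rot'][0][0])))
print(steel(p,.009,(.513,.113),np.radians(88.8)))
for n in('blade_c_grip',):
  for q in spotter.look_for(p,n)[:3]:
    uv=np.array(q['at'])*[640,480];print(n,q['score'],uv,onz(p,uv,.04,True))
E
```

```text
time_s: 31.63
position: [0.5986, -0.1465, 0.1274]
tool_rot: [[0.001, 1.0, 0.011], [1.0, -0.001, -0.005], [-0.005, 0.011, -1.0]]
ft_force: [-0.0, -0.6, 0.8]
grip_width: 0.0397
gripper_force: 0.0
time_s: 32.3
position: [0.51, 0.1191, 0.1202]
tool_rot: [[0.013, 1.0, -0.001], [1.0, -0.013, 0.002], [0.002, -0.001, -1.0]]
ft_force: [-0.9, -0.2, -0.7]
grip_width: 0.0401
gripper_force: 0.0
time_s: 32.97
position: [0.5127, 0.1134, 0.1203]
tool_rot: [[0.018, 1.0, 0.0], [1.0, -0.018, -0.0], [-0.0, 0.0, -1.0]]
ft_force: [-0.1, -0.0, 0.2]
grip_width: 0.0398
gripper_force: 0.0
33.0167 [0.51269358 0.11346489 0.12030673] 88.95316886177909
(array([0.5287485 , 0.09495299]), 0.8859466314315796, array([ 44.28594208, 120.684021  ]))
blade_c_grip 0.89 [334.72  234.816] [0.52608806 0.10777405 0.04      ]
```

Blade c has been knocked to (.5287,.0950). I'll shift and grasp.

```bash
python3 -m crank '[4,-1.82,1.64,0,0.018,4,0,0,3,0,4,0,0,3,0,4,0,0,3,0,4,0,0,2.6,0,4,0,0,1.6,0,4,0,0,0,0,0.5,0,0,0,0]' 60
python3 -m crank '[0.5,0,0,0,0,0.5,0,0,0,0,0.5,0,0,0,0,0.5,0,0,0,0,0.5,0,0,0,0,0.5,0,0,-2,0,0.5,0,0,-3,0,0.5,0,0,-4,0]'
```

```text
time_s: 33.73
position: [0.5286, 0.0952, -0.0118]
tool_rot: [[0.036, 0.999, -0.001], [0.999, -0.036, 0.0], [0.0, -0.001, -1.0]]
ft_force: [0.8, -0.4, 0.4]
grip_width: 0.0292
gripper_force: 0.0
time_s: 34.4
position: [0.5272, 0.0951, 0.0781]
tool_rot: [[0.036, 0.999, -0.004], [0.999, -0.036, 0.0], [0.0, -0.004, -1.0]]
ft_force: [0.9, -0.4, -0.7]
grip_width: 0.0105
gripper_force: 61.4
```

```bash
python3 -m crank '[0.5,3.93,0,0,0,0.5,3.93,0,0,0,0.5,3.93,0,0,0,0.5,3.93,0,0,0,0.5,3.93,-0.2,0,0,0.5,0,0,0,0.12,0.5,0,0,0,0.12,0.5,0,0,0,0.12]'
python3 -m crank '[0.5,0,0,0,0.12,0.5,0,0,0,0.12,0.5,0,0,0,0.12,0.5,0,0,0,0.12,0.5,0,0,0,0.12,0.5,0,0,0,0.12,0.5,0,0,0,0.12,0.5,0,0,0,0.12]'
python3 -m crank '[0.5,0,0,0,0.12,0.5,0,0,0,0.12,0.5,0,0,0,0.07,0.5,0,0,0,0,0.5,0,0,0,0,0.5,0,0,0,0,0.5,0,0,0,0,0.5,0,0,0,0]'
python3 - <<'E'
from h import *
np.set_printoptions(precision=4,suppress=True)
p=shot('wrist');s=env.observe();t=np.array(s['position']);R=np.array(s['tool_rot']);print(s['time_s'],t,np.degrees(np.arctan2(R[1,0],R[0,0])),s['grip_width'])
z=t[2]+.0115+.004+.005
yaw=np.arctan2(R[1,0],R[0,0])
# notch edges in ortho at blade-top height; pin in ortho at z=.018
m=topdown(p,z,t[:2],yaw,h=90,w=40);g=cv2.cvtColor(m,cv2.COLOR_RGB2HSV)
n=topdown(p,.018,t[:2],yaw,h=90,w=40)
c=np.hstack([m,n]);cv2.imwrite('pics/w9.png',cv2.resize(c[:240,:,::-1],None,fx=2.4,fy=2.4));print(c.shape)
E
```

```text
time_s: 35.07
position: [0.5334, 0.2925, 0.0787]
tool_rot: [[0.39, 0.921, 0.0], [0.921, -0.39, 0.0], [0.0, 0.0, -1.0]]
ft_force: [-0.5, -0.3, -0.8]
grip_width: 0.0106
gripper_force: 61.4
time_s: 35.73
position: [0.5337, 0.2916, 0.0788]
tool_rot: [[0.978, 0.207, 0.0], [0.207, -0.978, 0.0], [0.0, -0.0, -1.0]]
ft_force: [-0.1, 0.2, -0.5]
grip_width: 0.0104
gripper_force: 61.4
time_s: 36.4
position: [0.5337, 0.2916, 0.0784]
tool_rot: [[0.996, -0.094, 0.0], [-0.094, -0.996, -0.0], [0.0, 0.0, -1.0]]
ft_force: [0.3, -0.2, -0.5]
grip_width: 0.0105
gripper_force: 61.4
36.45 [0.5338 0.2916 0.0784] -5.4101982694124855 0.010424551276040592
(360, 320, 3)
```

View pics/w9.png

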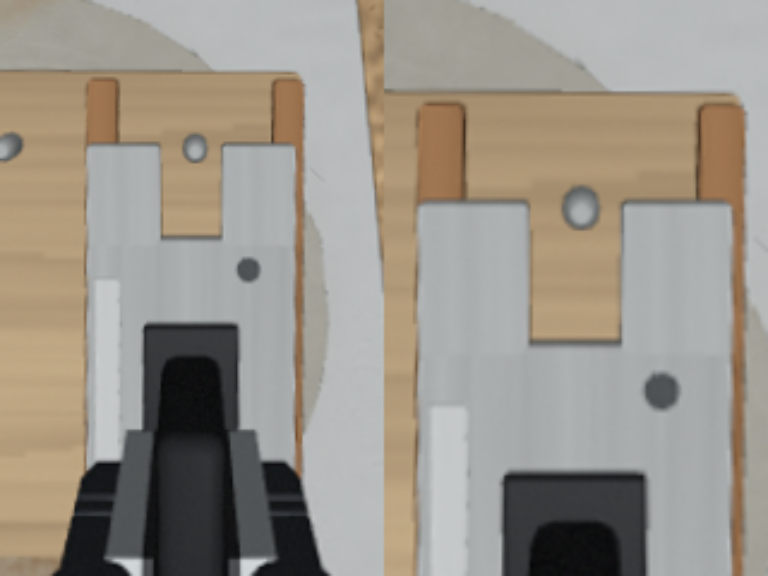

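Right panel: pin is at tool (46.9,+0.8) mm against 48 needed, with the rails' centre at +1.2 mm. Shift (-1.1,+1.1) mm and lower.

```bash
python3 -m crank '[0.5,-0.11,0.11,0,0,0.5,0,0,2,0,0.5,0,0,2,0,0.5,0,0,2,0,0.5,0,0,0.8,0,0.5,0,0,0,0,0.5,0,0,0.4,0,0.5,0,0,0.4,0]'
python3 -m crank '[0.5,0,0,0.4,0,0.5,0,0,0.4,0,0.5,0,0,0.2,0,0.5,0,0,0,0,0.5,0,0,0,0,0.5,0,0,0,0,0.5,0,0,0,0,0.5,0,0,0,0]'
```

```text
time_s: 37.12
position: [0.5334, 0.2908, 0.0034]
tool_rot: [[0.995, -0.095, 0.002], [-0.095, -0.995, 0.001], [0.002, -0.001, -1.0]]
ft_force: [0.7, -0.4, -0.9]
grip_width: 0.0106
gripper_force: 61.4
time_s: 37.78
position: [0.5329, 0.2907, -0.0062]
tool_rot: [[0.995, -0.095, 0.001], [-0.095, -0.995, 0.0], [0.001, -0.0, -1.0]]
ft_force: [-4.1, -0.7, 10.5]
grip_width: 0.0107
gripper_force: 63.0
```

```bash
python3 -m crank '[1.5,0,0,0,0,2.5,0,0,0,0,3.5,0,0,0,0,3.5,0,0,0,0,3.5,0,0,-2,0,3.5,0,0,-3,0,3.5,0,0,-4,0,3.5,0,0,-4,0]'
python3 -m crank '[3.5,-2,0,-2,0,3.5,-2,0,-2,0,3.5,-2,0,-2,0,3.5,-2,0,-2,0,3.5,-2,0,-2,0,3.5,0,0,0,0,3.5,0,0,0,0,3.5,0,0,0,0]'
python3 - <<'E'
from h import *
np.set_printoptions(precision=4,suppress=True)
p=shot('wrist');q=shot('side');print(env.observe()['position'])
yaw=np.radians(-5.45);R=np.array([[np.cos(yaw),-np.sin(yaw)],[np.sin(yaw),np.cos(yaw)]])
for nm,pin,d in(('c',(.5809,.287),48),('s',(.5923,.4065),38)):
    c=np.array(pin)-R[:,0]*d/1000
    r=steel(p,.013,c,yaw);print(nm,c,r,'offset in bay mm',R.T@(r[0]-c)*1000)
a=cv2.imread('pics/side0.png').astype(int)[:,:,::-1];b=q['color'].astype(int)
d=abs(a-b).max(2)
print('catch diff',d[365:412,335:375].mean(),(d[365:412,335:375]>40).sum(),'ref table',d[420:428,230:400].mean())
for X,n in(((.405,285),'garlic'),):pass
for n,(x,y) in dict(garlic=(410,341),match=(410,290),jar=(388,187)).items():print(n,d[y-12:y+12,x-12:x+12].mean())
for P,f in((p,True),(q,False)):
  for r in spotter.look_for(P,'catch_grip')[:1]:
    uv=np.array(r['at'])*[640,480];print(uv,r['score'])
E
```

```text
time_s: 38.45
position: [0.532, 0.2904, 0.1232]
tool_rot: [[0.995, -0.095, -0.002], [-0.095, -0.995, -0.001], [-0.002, 0.001, -1.0]]
ft_force: [0.8, 0.8, 0.5]
grip_width: 0.0352
gripper_force: 0.0
time_s: 39.12
position: [0.4333, 0.2999, 0.2214]
tool_rot: [[0.995, -0.095, -0.001], [-0.095, -0.995, -0.0], [-0.001, 0.001, -1.0]]
ft_force: [-0.6, -0.1, -0.3]
grip_width: 0.0351
gripper_force: 0.0
[0.4334 0.2997 0.2209]
c [0.5331 0.2916] (array([0.5328, 0.2911]), 0.0, array([ 44.5, 120. ])) offset in bay mm [-0.25 -0.5 ]
s [0.5545 0.4101] (array([0.5537, 0.4102]), 90.0, array([100. ,  44.5])) offset in bay mm [-0.75  0.  ]
catch diff 10.28936170212766 117 ref table 1.9183823529411765
garlic 1.6892361111111112
match 1.5451388888888888
jar 1.5555555555555556
[627.776  53.28 ] 0.56
[358.592 384.192] 0.53
```

Run:
```python
from h import *
q=shot('side');a=cv2.imread('pics/side0.png').astype(int)[:,:,::-1];d=abs(a-q['color'].astype(int)).max(2)[350:412,330:385]
for r in range(0,62,2):print(350+r,''.join('#' if d[r:r+2,c].max()>40 else '.' for c in range(55)))
```

```text
350 ###.........#############..............................
352 ###.........#############..............................
354 ###.........#############..............................
356 ###........##############..............................
358 ###........##############..............................
360 .##.........#############.....................#........
362 ...............##############.................#........
364 ...............##############..........................
366 ...............##############..........................
368 ...............#############...........................
370 ####..#.....##############....#........................
372 ......................#.......#........................
374 ......................#......#.#.......................
376 .....#.......................#.........................
378 .............................##........................
380 .....................#.......##........................
382 .....................#.......#.........................
384 .....................#.......#.........................
386 .....................#.......#.........................
388 .......................................................
390 .......................................................
392 .......................................................
394 .......................................................
396 .......................................................
398 .......................................................
400 .......................................................
402 .......................................................
404 .......................................................
406 .......................................................
408 .......................................................
410 .......................................................
```

Run:
```python
from h import *
q=shot('side');f=lambda i:cv2.cvtColor(i.astype(np.uint8),cv2.COLOR_RGB2GRAY).astype(float)
a=f(cv2.imread('pics/side0.png')[:,:,::-1]);b=f(q['color'])
for r in range(372,408,3):
    x=slice(344,368);A=255-a[r:r+3,x].mean(0);B=255-b[r:r+3,x].mean(0)
    w=lambda v:(np.clip(v-150,0,None)*np.arange(344,368)).sum()/np.clip(v-150,0,None).sum()
    print(r,round(w(A),2),round(w(B),2))
```

```text
372 355.44 355.29
375 355.45 354.92
378 355.21 354.85
381 354.77 354.83
384 354.37 354.63
387 354.34 354.4
390 354.21 354.26
393 353.95 354.11
396 353.87 354.06
399 354.02 354.04
402 354.41 354.41
405 nan nan<stdin>:6: RuntimeWarning: invalid value encountered in scalar divide
```

```bash
python3 -c "
from rig import env
print(env.close_job())"
```

```text
the job is handed in; nothing more can be done
None
```

The job is handed in at about 39 s: blade b (140 mm, the longest of the two on the mat) is seated in the slicer under the closed catch, the short blade and blade c lie flat over their pins in the rack's left and right bays, and the jar, garlic and matchbox were not touched.

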